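# Scrub a tilted glass column with a bottle brush

### The arm

A 6-joint arm with a two-finger parallel gripper is mounted at the origin on a cart in front of the work surface, level with it; the furniture and walls round the work are solid. World frame = base frame: x ahead of the robot, y to its left, z up, the work surface at z = 0. Lengths are in m, angles in degrees, forces in N, time in s.
With the tool pointing down it reaches from about 0.425 to 0.925 m from the base axis. Payload 12.5 kg.
Tool frame: the origin (TCP) lies midway between the tips of the shut fingers; the grasp point (between the pads) lies 19 mm behind it; z points along the fingers, x is the direction in which the jaws open and shut, and the axes are right-handed (so a half turn about z gives the same grasp; the last joint's range is limited). The gripper opens to 85 mm and grips with 20 to 120 N. Pads are 22 mm wide; open, the fingers measure 114 mm over their backs; the gripper's body (76 mm by 85 mm) begins 54 mm behind the grasp point. The pads swing forward as they close: fully open they stand 13 mm farther back than shut.
Start: joints at [68.319, 28.126, 89.318, -0, 62.55, -6.05], TCP at [0.168, 0.602, 0.202] pointing down, gripper open.
Joint ranges: [-177.58, 177.58], [-47.91, 125.51], [2.72, 160], [-65.01, 245.01], [3.68, 167.84], [-153.87, 153.87]. Speed limits (degrees/s): [127.2, 127.2, 159.86, 180, 180, 180].

### API

Orientations are given as a 3x3 rotation matrix whose columns are the frame's x, y, z axes.
In Python, from cell import * gives the robot as it stands. The module is installed in compiled form; this text tells all that it offers.
- The arm moves only by the shell command python3 -m jog 'ROWS' [OPENING] [FORCE]. ROWS is JSON, one flat list of numbers, 4 for each row, row after row: the shift along the tool's x, y, z in mm, then the turn about the tool's z in degrees. A call has 1 to 20 rows; each row shifts and turns the commanded pose from where the row before left it, along the tool's axes as they then stand; what a row does not reach is not made up. A row lasts 1/8 s, in which the tool goes at most 62.5 mm and 10.7 degrees, less where a joint would pass 70% of its speed; a pose out of reach is approached as far as the arm can. A call is refused whole if a number of a shift passes 62.5 or a number of a turn 10.7, either way. A call with a gripper value outside its range is refused whole. OPENING is the finger opening in mm, from 0 to 85.4, set as the call begins (- or left out, the last holds). The fingers move at their own pace and stop on an object; FORCE is the grip in N (left out, the last holds). Time passes only in rows, so rows that do not move let the fingers close. It gives the time, the measured TCP pose, the force and the opening at its end, in the units of the state.
- get_obs(): the state, without advancing time (a new reading comes with each control period).
- read_camera(name): name is "scene" or "top" or "wrist"; returns (picture, depth): 420x560x3 uint8, red, green, blue; 420x560 float32, m along the optical axis (not along the pixel's ray), 0 where there is no reading.
- camera_params(name): a dict with "intrinsics" (3x3 intrinsics, pixels), "rvec" (rotation vector, rad) and "tvec" (3), from world to camera coordinates, as OpenCV has them; the wrist camera has in their place "hand_eye" (4x4, takes a point from camera to tool coordinates, whose origin is the TCP and whose axes are the tool frame's). Camera axes: x right, y down, z forward; pixel columns grow to the right and rows downward; lengths in m; the calibration is good to about 2 mm. A picture is of the moment at which its call begins: read the wrist's pose just before it. camera_params takes no time and is no camera call.
- finish_job(): hands the job in, once; it reports no verdict.
The state is a dict: "clock": time; "q": joint angles; "qvel": joint speeds; "tau": joint torques, N m; "ee_pos": TCP position; "eef_rot": TCP orientation; "wrist_force": force on the tool from outside, world axes, zero at the start; "wrist_torque": the same for the moment, N m; "opening": opening from 0.0 (shut) to 1.0 (fully open).
Only numpy, scipy, OpenCV 4.12 (cv2) and the standard library are available. Lean on these libraries where they do the work, as an engineer would, in place of code of your own. Each camera call takes 0.05 s, during which the arm holds its last target. There are 200 camera calls.

### The job

Take the blue-handled bottle brush off its fork and scrub the inside of the tilted glass column, with the brush held in line with the column: press its tip gently (3 to 10 newtons) onto the piston that closes the bottom (its depth is set differently each time, so feel for it), then draw the brush up with the bristles bearing lightly (2 to 10 newtons) on the side wall until the tip is only about 3 cm inside the mouth; do this twice and press onto the piston a third time. Do not knock the glass with the gripper, leave the bottle, the tube and the plate where they stand, and finish by hanging the brush back upright by its collar in the fork.

Things in the scene. Friction and masses are not known exactly. Their poses are not given: they have to be found in the camera images.
- column: Clear open glass column, clamped at a tilt so stiffly that 30 N does not move it. Origin: on its axis, 100 mm below the mouth along the axis and 60 mm above the worktop. z runs along the axis out of the mouth, leaning 30 to 39 degrees from vertical to the robot's right (-y); y level; x to the upper wall. Bore 58 mm diameter, glass 3 mm thick. A piston closes its bottom.
- column_mouth (a point): Centre of the column's mouth, in the plane of the rim, 100 mm from the column's origin along its z.
- column_foot: Blue boot round the column's lower end (73 mm diameter, reaching 25 mm above the origin), with the flat grey piston inside the glass. Same origin and axes as the column. The piston's face lies anywhere from 0 to 25 mm above the origin along z (75 to 100 mm below the mouth): hidden by the boot, not reported. The piston is screwed fast; its face is sprung and gives 1.2 N per mm, at most 15 mm.
- wash_stand: Fixed stand that carries the column. Origin: on the worktop, 60 mm straight below the column's origin. Grey base plate 130 x 130 x 12 mm; aluminium cheeks with black knobs from y = 42 to 62 mm on both sides, up to 95 mm high.
- brush: Bottle brush, 186 mm long, about 90 g, loose. Origin: centre of the underside of its round blue collar (38 mm diameter, 10 mm thick); z up the handle. Blue handle, 28 mm along x by 24 mm along y, from 10 to 71 mm above the origin. Below the collar a 7 mm steel wire carries the bristle head. Starts hung upright in the fork, origin 140 mm above the worktop.
- brush_tip (a point): Centre of the round lower end of the white bristle head, 115 mm below the brush's origin. Head: 34 mm effective diameter (outer 2 mm of bristle yield freely), from 45 to 115 mm below the origin. Wire and head bend sideways as if spring-hinged at the collar, 2 N m per rad any way (150 N/m at the tip, 900 N/m at the head's upper end), 0.3 rad at most; no give lengthwise.
- brush_rack: Fixed rack. Origin: on the worktop, straight below the brush's hanging place; z up. White fork: top 140 mm high, prongs 8 mm thick and 18 mm wide, x = -26 to 40 mm; slot between them 20 mm wide, along x, open to -x (robot's side). Wire in the slot, collar on the prongs. The head cannot pass up through the slot: slide the brush out and in level, lifted a little. Post at x = 55 mm, 145 mm high.
- bottle_amber: Bystander: amber bottle with white cap, 64 mm diameter, 135 mm high, loose, origin at the centre of its underside.
- tube50: Bystander: standing 50 ml tube with orange cap, 36 mm diameter, 118 mm high, loose, origin at the centre of its underside.
- microplate: Bystander: white well plate 128 x 86 x 15 mm lying flat, loose, origin at the centre of its underside.
Things that resemble listed ones, but are neither listed nor needed, are in the scene too. What is shaped like the brush_rack but orange is not meant.

How it is judged (in metres and radians):
On the way, in this order (a step that is already met when the one before it is completed fails the run):
1. first time: brush pressed on the piston at the column's bottom with more than 2 N, in line with the column within 0.2 rad (angle between the z axis of brush and the z axis of column, either way round below 0.2 rad and x of brush_tip in the frame of column between -0.029 and 0.029 m and y of brush_tip in the frame of column between -0.029 and 0.029 m and z of brush_tip in the frame of column below 0.035 m and contact force between brush and column_foot above 2 N), for 0.2 s.
2. first stroke up: tip 15 to 50 mm inside the mouth, bristles bearing on the wall with more than 1 N, brush in line within 0.2 rad (angle between the z axis of brush and the z axis of column, either way round below 0.2 rad and x of brush_tip in the frame of column between -0.029 and 0.029 m and y of brush_tip in the frame of column between -0.029 and 0.029 m and z of brush_tip in the frame of column between 0.05 and 0.085 m and contact force between brush and column above 1 N), for 0.1 s.
3. second time: brush pressed on the piston at the column's bottom with more than 2 N, in line with the column within 0.2 rad (all of step 1), for 0.2 s.
4. second stroke up: tip 15 to 50 mm inside the mouth, bristles bearing on the wall with more than 1 N, brush in line within 0.2 rad (all of step 2), for 0.1 s.
5. third time: brush pressed on the piston at the column's bottom with more than 2 N, in line with the column within 0.2 rad (all of step 3), for 0.2 s.
At the end, for the whole second after the job is handed in: The brush hangs at rest and upright (within 7 degrees) in the fork, its collar resting on the prongs (within 4 mm of the fork's height, -20 to +25 mm along the slot from the hanging place, 11 mm across) (x of brush in the frame of brush_rack between -0.02 and 0.025 m and y of brush in the frame of brush_rack between -0.011 and 0.011 m and z of brush in the frame of brush_rack between 0.136 and 0.144 m and angle between brush's own z axis and vertical below 0.12 rad and linear speed of brush below 0.03 m/s); the robot touches nothing.
It fails at once if the brush is pushed against the column with more than 15 N (contact force between brush and column above 15 N).
It fails at once if the gripper strikes the column with more than 20 N (contact force between the arm and column above 20 N).
It fails at once if the bottle is moved more than 20 mm (distance of bottle_amber from where it was at the start of the episode above 0.02 m).
It fails at once if the tube is moved more than 20 mm (distance of tube50 from where it was at the start of the episode above 0.02 m).
It fails at once if the plate is moved more than 20 mm (distance of microplate from where it was at the start of the episode above 0.02 m).
It also fails if it takes over 72 s, if anything falls off the work surface, if the arm or the gripper's body presses on something with over 40 N, if the wrist force passes 120 N, or if a joint passes its speed limit or range.

## Working session

There is one attempt and no reset: what is moved stays moved. The work goes in short steps, Python scripts to look and compute and a shell command to move; the robot and the scene stay as the last step left them, time stands still between calls to the robot, and variables do not carry over. Pictures are saved under pics/ and viewed, about 8 in all and at most 12, crops included, and the job is handed in when it is done.

```bash
mkdir -p pics; cat > h.py <<'E'
from cell import *
import numpy as np, cv2
def cam(name):
    p=camera_params(name); K=np.array(p["intrinsics"],float)
    if name=="wrist":
        o=get_obs(); T=np.eye(4);T[:3,:3]=np.array(o["eef_rot"]);T[:3,3]=o["ee_pos"]
        M=T@np.array(p["hand_eye"])
    else:
        R=cv2.Rodrigues(np.array(p["rvec"],float))[0];M=np.eye(4);M[:3,:3]=R.T;M[:3,3]=-R.T@np.array(p["tvec"],float).ravel()
    return K,M
def grab(name):
    K,M=cam(name); im,d=read_camera(name); return im,d,K,M
def pts(d,K,M):
    v,u=np.indices(d.shape); P=np.stack([(u-K[0,2])/K[0,0]*d,(v-K[1,2])/K[1,1]*d,d],-1)
    return P@M[:3,:3].T+M[:3,3]
def ray(u,v,K,M,z):
    r=M[:3,:3]@np.array([(u-K[0,2])/K[0,0],(v-K[1,2])/K[1,1],1]); return M[:3,3]+r*(z-M[2,3])/r[2]
def save(n,im,s=1): cv2.imwrite(f"pics/{n}.png",cv2.resize(im[...,::-1],None,fx=s,fy=s))
E
python3 - <<'E'
from h import *
a=[]
for n in("scene","top"):
    im,d,K,M=grab(n); np.savez(f"{n}.npz",im=im,d=d,K=K,M=M); save(n,im,1.0); print(n,M.round(3).tolist(),K[0,0])
o=get_obs();print(o["clock"],np.round(o["eef_rot"],3).tolist(),o["wrist_force"])
E
```

```text
scene [[0.836, -0.327, 0.441, -0.25], [-0.549, -0.523, 0.652, -1.319], [0.018, -0.787, -0.617, 1.158], [0.0, 0.0, 0.0, 1.0]] 530.6900658811661
top [[-0.005, -0.986, 0.168, 0.239], [-1.0, 0.007, 0.013, -0.22], [-0.014, -0.168, -0.986, 1.657], [0.0, 0.0, 0.0, 1.0]] 401.3952615139134
0.1 [[0.269, 0.963, -0.0], [0.963, -0.269, -0.001], [-0.001, -0.0, -1.0]] [-0.12433976  0.17637092  0.12370596]
```

View pics/scene.png

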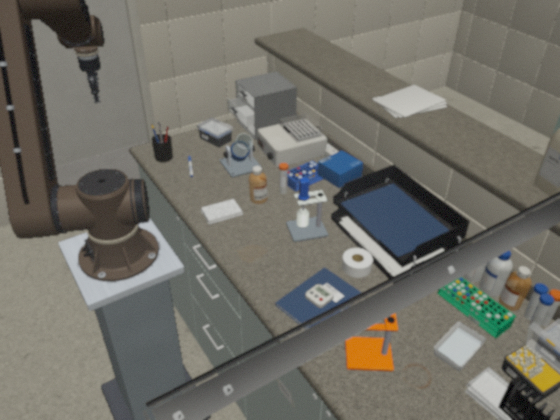

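View pics/top.png

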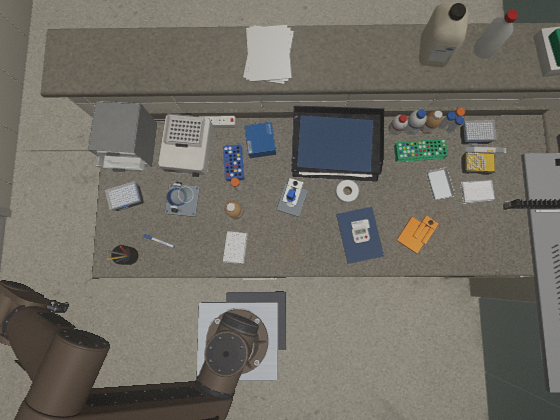

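Scene: the candidates for the brush are the blue handle on the white fork (top 291,195; scene 303,190) and a blue and white brush lying flat (top 158,241). The orange fork (top 418,233) is excluded by the task. The hanging one fits. The column is at top (182,198), scene (238,155). Next come the measurement and one enlarged crop to confirm.

```bash
python3 - <<'E'
from h import *
S=np.load("scene.npz");T=np.load("top.npz")
t=T["im"][165:265,140:320];s=S["im"][125:250,195:345]
t=cv2.resize(t,(792,440),interpolation=cv2.INTER_CUBIC)
cv2.imwrite("pics/c1.png",t[...,::-1])
cv2.imwrite("pics/c2.png",cv2.resize(s,(720,600),interpolation=cv2.INTER_CUBIC)[...,::-1])
for n,D in(("top",T),("scene",S)):
    im=D["im"];P=pts(D["d"],D["K"],D["M"]);h=cv2.cvtColor(im,cv2.COLOR_RGB2HSV)
    b=((h[...,0]>100)&(h[...,0]<130)&(h[...,1]>110)&(h[...,2]>50)&(D["d"]>0)&(P[...,2]>.01)&(P[...,2]<.3)).astype(np.uint8)
    N,L,st,c=cv2.connectedComponentsWithStats(b)
    for i in range(1,N):
        if st[i,4]>15:
            q=P[L==i]; print(n,c[i].round(0),st[i,4],"med",np.median(q,0).round(3),"min",q.min(0).round(3),"max",q.max(0).round(3))
P=pts(T["d"],T["K"],T["M"])
for u,v in((182,198),(172,190),(182,187),(195,190),(191,205),(168,212),(232,208),(235,183),(235,247),(292,190),(296,186),(285,208),(291,195)): print((u,v),P[v,u].round(3),T["im"][v,u])
E
```

```text
top [421. 113.] 55 med [ 0.886 -0.733  0.15 ] min [ 0.87  -0.783  0.055] max [ 0.937 -0.717  0.157]
top [455. 118.] 107 med [ 0.879 -0.878  0.119] min [ 0.854 -0.91   0.109] max [ 0.909 -0.849  0.127]
top [260. 138.] 754 med [ 0.798 -0.095  0.127] min [ 0.736 -0.153  0.081] max [ 0.866 -0.033  0.138]
top [233. 161.] 348 med [0.73  0.028 0.046] min [ 0.653 -0.015  0.012] max [0.8   0.068 0.06 ]
top [172. 198.] 19 med [0.562 0.26  0.098] min [0.541 0.241 0.079] max [0.601 0.267 0.109]
top [291. 195.] 72 med [ 0.551 -0.217  0.208] min [ 0.539 -0.232  0.147] max [ 0.568 -0.201  0.22 ]
scene [330. 172.] 1393 med [ 0.756 -0.121  0.122] min [ 0.532 -0.236  0.011] max [0.863 0.027 0.215]
scene [305. 167.] 47 med [0.743 0.04  0.047] min [0.714 0.014 0.037] max [0.764 0.058 0.054]
scene [295. 170.] 20 med [0.694 0.041 0.046] min [0.686 0.028 0.04 ] max [0.708 0.053 0.053]
scene [505. 255.] 50 med [ 0.876 -0.748  0.147] min [ 0.863 -0.756  0.135] max [ 0.896 -0.737  0.153]
scene [543. 294.] 223 med [ 0.872 -0.886  0.118] min [ 0.846 -0.918  0.108] max [ 0.903 -0.853  0.122]
(182, 198) [0.571 0.229 0.056] [120 120 120]
(172, 190) [0.596 0.26  0.094] [ 51  74 114]
(182, 187) [0.594 0.204 0.153] [142 149 146]
(195, 190) [0.614 0.188 0.013] [123 128 132]
(191, 205) [0.549 0.202 0.016] [122 128 130]
(168, 212) [0.52  0.297 0.016] [121 127 131]
(232, 208) [0.513 0.011 0.139] [181 179 174]
(235, 183) [0.617 0.004 0.117] [179 104  62]
(235, 247) [0.373 0.016 0.009] [187 186 184]
(292, 190) [ 0.566 -0.22   0.209] [ 70 105 165]
(296, 186) [ 0.597 -0.236  0.141] [204 204 198]
(285, 208) [ 0.534 -0.191  0.014] [124 129 130]
(291, 195) [ 0.547 -0.217  0.211] [ 63 104 175]
```

View pics/c1.png

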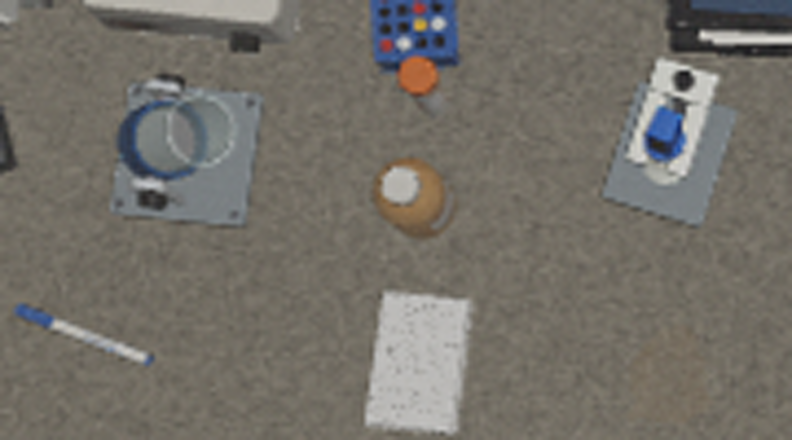

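View pics/c2.png

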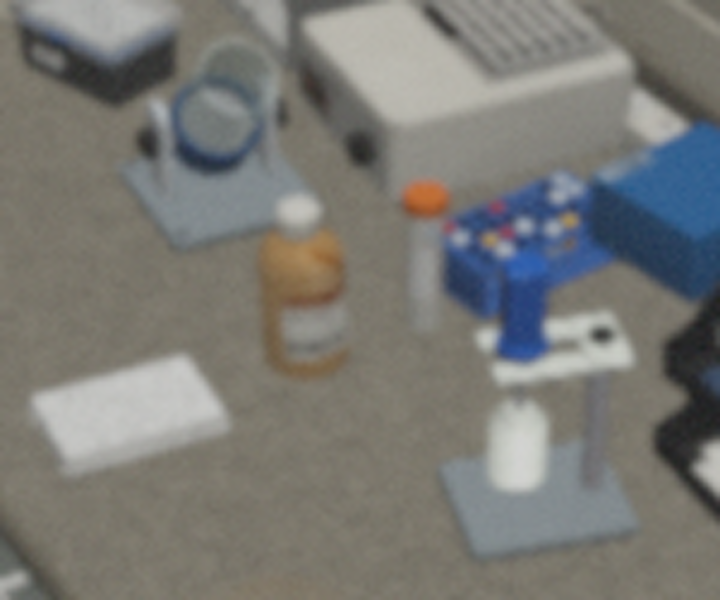

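The crop confirms the target: a blue handle in the white fork, at crop (664,132). The slot opens towards the robot and the rack is yawed by about -17°. The column's boot ring is at crop (162,139) and its mouth at (201,130). The amber bottle, tube and plate are near crop (410,200), (418,75) and (418,360).

```bash
python3 - <<'E'
from h import *
T=np.load("top.npz");K,M=T["K"],T["M"];S=np.load("scene.npz")
f=lambda u,v,z:ray(140+u/4.4-.4,165+v/4.4-.4,K,M,z)
a=np.radians(35)
for _ in range(6):
    B=f(162,139,.06+.025*np.cos(a));m=f(201,130,.06+.1*np.cos(a));w=m-B
    h=np.hypot(w[0],w[1]);a=np.arctan2(h,w[2]); a=np.clip(a,.5,.7)
print("boot",B,"mouth",m,"tilt",np.degrees(a),h,np.linalg.norm(w),"azim",np.degrees(np.arctan2(w[1],w[0])))
st=[f(*p,.012) for p in((128,83),(262,92),(248,225),(112,210))];print("stand centre",np.mean(st,0),np.round(st,3).tolist())
rk=[f(*p,.012) for p in((735,112),(700,225),(604,196))];print("rack plate",np.round(rk,3).tolist())
print("post",f(683,80,.145),"handle top",f(666,117,.211))
# white fork mask
P=pts(T["d"],K,M);im=T["im"].astype(int)
m_=(P[...,2]>.125)&(P[...,2]<.155)&(P[...,0]>.48)&(P[...,0]<.68)&(abs(P[...,1]+.22)<.08)&(im.min(-1)>150)
v,u=np.nonzero(m_);q=np.array([ray(a_,b_,K,M,.14) for a_,b_ in zip(u,v)]);c,s_,ang=cv2.minAreaRect(q[:,:2].astype(np.float32));print("fork",c,s_,ang,len(q))
b=q[:,:2]-q[:,:2].mean(0);w_,V=np.linalg.eigh(b.T@b);print(V[:,1])
for D in (T,S):
    P=pts(D["d"],D["K"],D["M"]);k=(P[...,2]>.19)&(P[...,2]<.235)&(abs(P[...,0]-.555)<.04)&(abs(P[...,1]+.22)<.04);q=P[k];print("handle",q.mean(0),q.min(0),q.max(0),len(q))
E
```

```text
boot [0.57399392 0.24562713 0.07912105] mouth [0.56966258 0.19444616 0.13648422] tilt 40.10704565915762 0.05136391314870183 0.07699859845058418 azim -94.8372992161051
stand centre [0.57528963 0.24050877 0.012     ] [[0.643, 0.3, 0.012], [0.633, 0.171, 0.012], [0.504, 0.18, 0.012], [0.52, 0.31, 0.012]]
rack plate [[0.61, -0.282, 0.012], [0.501, -0.247, 0.012], [0.53, -0.157, 0.012]]
post [ 0.6092638  -0.23158562  0.145     ] handle top [ 0.56139592 -0.21656446  0.211     ]
fork (0.5777084231376648, -0.22170430421829224) (0.0541563481092453, 0.09429805725812912) 71.6808090209961 191
[-0.94882412  0.31580497]
handle [ 0.55287735 -0.21426775  0.20928558] [ 0.53817219 -0.22776752  0.19060714] [ 0.57141223 -0.2017719   0.21983621] 56
handle [ 0.54844393 -0.22339395  0.20526926] [ 0.53468119 -0.23649772  0.19019961] [ 0.5669067  -0.20690801  0.21489519] 83
```

```bash
python3 -m jog '[0,0,-40,0,-20,36,-20,0,-20,36,-20,0,-20,36,-20,0,-20,36,-20,0,-20,36,-10,0,-20,36,0,0,-20,36,0,0,-20,36,0,0,-20,36,0,0,-20,36,0,0,-20,36,0,0,-20,36,0,0,0,0,0,0]' 85; python3 - <<'E'
from h import *
im,d,K,M=grab("wrist"); np.savez("w1.npz",im=im,d=d,K=K,M=M); save("w1",im,1.4); print(M.round(3).tolist(),K[0,0],get_obs()["clock"])
print(np.array(camera_params("wrist")["hand_eye"]).round(3).tolist())
E
```

```text
clock: 1.85
ee_pos: [0.5211, 0.2526, 0.3308]
eef_rot: [[0.272, 0.962, -0.001], [0.962, -0.272, -0.001], [-0.001, -0.001, -1.0]]
wrist_force: [0.7, 0.9, 0.6]
opening: 0.996
[[0.272, 0.922, 0.276, 0.45], [0.962, -0.26, -0.08, 0.272], [-0.002, 0.288, -0.958, 0.504], [0.0, 0.0, 0.0, 1.0]] 322.3193409033867 1.9
[[1.0, 0.001, -0.001, -0.0], [-0.0, 0.958, 0.288, -0.074], [0.002, -0.288, 0.958, -0.173], [0.0, 0.0, 0.0, 1.0]]
```

View pics/w1.png

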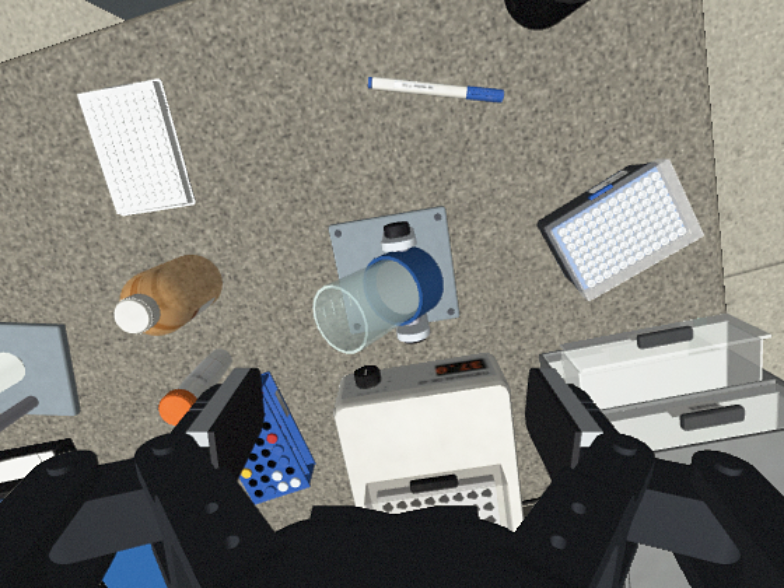

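Wrist view: the mouth rim is at about (341,319), the stand plate corners at (330,226), (444,208) and (459,316), and the knobs at (397,230) and (414,333) (1.4x pixels).

```bash
python3 - <<'E'
from h import *
W=np.load("w1.npz");K,M=W["K"],W["M"]
f=lambda u,v,z:ray(u/1.4-.15,v/1.4-.15,K,M,z)
c=[f(*p,.012) for p in((330,226),(444,208),(459,316))];O=(c[0]+c[2])/2;print("stand O",O,np.round(c,3).tolist())
for p,q in((c[0],c[1]),(c[1],c[2])): print(np.degrees(np.arctan2(*(q-p)[1::-1])),np.linalg.norm(q-p))
print("knobs",f(397,230,.09),f(414,333,.09))
for t in (30,33,36,39):
    a=np.radians(t);m=f(341,319,.06+.1*np.cos(a));print(t,m.round(4),"pred horiz",.1*np.sin(a),"meas",np.hypot(*(m-O)[:2]),"azim",np.degrees(np.arctan2(*(m-O)[1::-1])))
E
```

```text
stand O [0.57195326 0.23938049 0.012     ] [[0.502, 0.184, 0.012], [0.517, 0.308, 0.012], [0.642, 0.295, 0.012]]
83.15959368703524 0.12523556496899663
-6.019246984357535 0.125447703421955
knobs [0.51410182 0.25603178 0.09      ] [0.61665577 0.2446319  0.09      ]
30 [0.5649 0.1926 0.1466] pred horiz 0.049999999999999996 meas 0.04734339023565804 azim -98.5067606503879
33 [0.5658 0.1919 0.1439] pred horiz 0.05446390350150271 meas 0.047827988776711336 azim -97.35472309558224
36 [0.5668 0.1913 0.1409] pred horiz 0.058778525229247314 meas 0.04837469022908689 azim -96.1324890018359
39 [0.5678 0.1906 0.1377] pred horiz 0.06293203910498374 meas 0.048986241848911934 azim -94.84990793612963
```

```bash
python3 -m jog '[-22,8,0,0,-40,15,2,0,-40,15,3,0,-40,15,3,0,-40,15,3,0.3,-40,15,3,0.3,-40,15,3,0.3,-40,15,3,0.3,-40,15,3,0.3,-40,15,3,0.3,-40,15,3,0,-20,4,0,0,0,0,0,0]' 85; python3 - <<'E'
from h import *
im,d,K,M=grab("wrist"); np.savez("w2.npz",im=im,d=d,K=K,M=M); save("w2",im,1.4)
P=pts(d,K,M);h=cv2.cvtColor(im,cv2.COLOR_RGB2HSV)
k=(h[...,0]>100)&(h[...,0]<130)&(h[...,1]>110)&(P[...,2]>.2)&(P[...,2]<.22);q=P[k];print("handle top",np.median(q,0),cv2.minAreaRect(q[:,:2].astype(np.float32)),len(q))
k=(P[...,2]>.135)&(P[...,2]<.145)&(h[...,1]<50)&(h[...,2]>120);q=P[k];q=q[(abs(q[:,0]-.57)<.1)&(abs(q[:,1]+.22)<.1)]
print("fork",q.min(0),q.max(0),cv2.minAreaRect(q[:,:2].astype(np.float32)),len(q))
E
```

```text
clock: 3.52
ee_pos: [0.5511, -0.2151, 0.3023]
eef_rot: [[0.3, 0.954, -0.0], [0.954, -0.3, 0.001], [0.0, -0.0, -1.0]]
wrist_force: [0.1, -0.1, -0.8]
opening: 0.997
handle top [ 0.55124187 -0.217208    0.2110897 ] ((0.5529858469963074, -0.21753856539726257), (0.023719659075140953, 0.028078865259885788), 66.42516326904297) 900
fork [ 0.52190144 -0.26474537  0.13531417] [ 0.62890946 -0.18433452  0.14472054] ((0.5754872560501099, -0.22492040693759918), (0.05614814534783363, 0.09614014625549316), 72.04681396484375) 2474
```

View pics/w2.png

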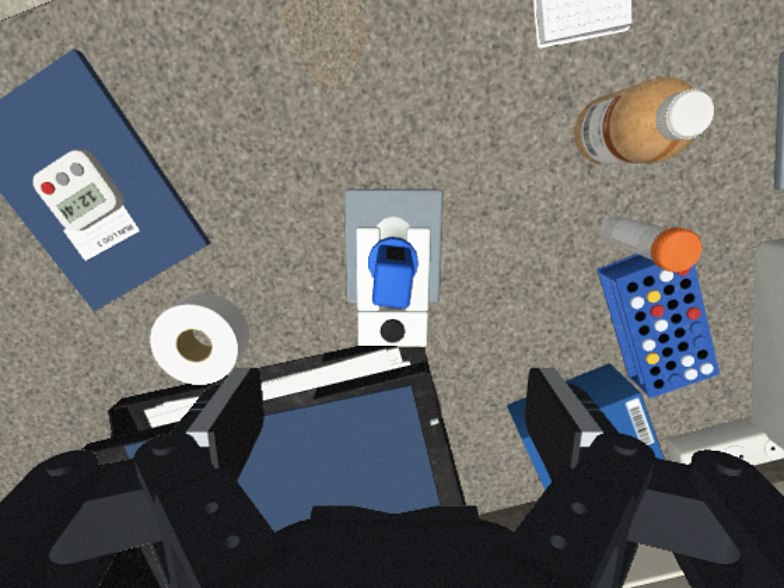

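The brush handle top is at about (392,285) in the white fork. The slot lines up with the tool's y, and the handle is yawed about 6° clockwise. Descending to grasp.

```bash
python3 -m jog '[-1.7,2.5,20,6,0,0,30,0,0,0,30,0,0,0,30,0,0,0,24,0,0,0,0,0]' 85; python3 -m jog '[0,0,0,0,0,0,0,0,0,0,0,0,0,0,0,0,0,0,0,0,0,0,0,0]' 10 20; python3 - <<'E'
from h import *
im,d,K,M=grab("wrist"); save("w3",im,1.0); print(get_obs()["wrist_torque"])
E
```

```text
clock: 4.32
ee_pos: [0.5528, -0.2158, 0.1675]
eef_rot: [[0.396, 0.918, -0.002], [0.918, -0.396, 0.002], [0.001, -0.003, -1.0]]
wrist_force: [0.2, -0.4, 0.4]
opening: 0.989
clock: 5.08
ee_pos: [0.5535, -0.2176, 0.1691]
eef_rot: [[0.398, 0.918, 0.001], [0.918, -0.398, -0.0], [0.0, 0.001, -1.0]]
wrist_force: [-0.3, 1.9, 5.6]
opening: 0.272
[ 0.26122782  0.07458467 -0.00624749]
```

```bash
python3 -m jog '[0,0,0,0,0,0,-5,-3,0,0,-5,-3,0,-6,0,0,0,-12,0,0,0,-19,0,0,0,-19,0,0,0,-19,0,0,0,0,-15,0,0,0,-20,0,0,0,-20,0,0,0,0,0]' 10 60; python3 - <<'E'
from h import *
im,d,K,M=grab("wrist"); save("w4",im,1.0); o=get_obs();print(o["wrist_force"],o["wrist_torque"])
E
```

```text
clock: 6.62
ee_pos: [0.4825, -0.1955, 0.2352]
eef_rot: [[0.3, 0.954, 0.003], [0.954, -0.3, -0.002], [-0.001, 0.004, -1.0]]
wrist_force: [0.5, -0.4, -1.9]
opening: 0.258
[-0.25200924 -0.2359373  -2.08277007] [ 0.00242549 -0.00433423  0.00783239]
```

View pics/w4.png

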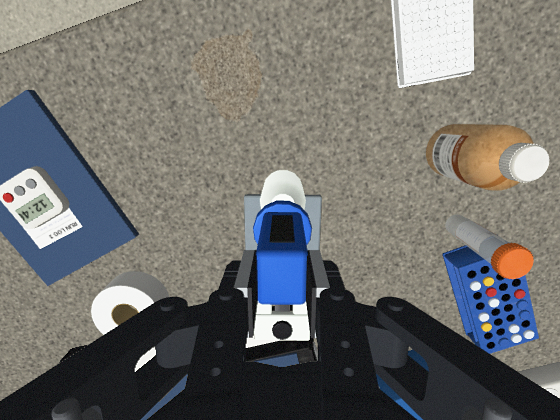

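The brush is held upright in front of the fork. Now I'll pivot it in a light grip by pushing the head against the prong ends.

```bash
python3 -m jog '[0,0,0,0,0,12,0,0,0,12,0,0,0,12,0,0,0,12,0,0,0,12,0,0]' 10 20;  python3 -m jog '[0,12,0,0,0,12,0,0]'; python3 - <<'E'
from h import *
im,d,K,M=grab("wrist"); save("w5",im,1.0); o=get_obs();print(o["wrist_force"],o["wrist_torque"])
E
```

```text
clock: 7.42
ee_pos: [0.5391, -0.213, 0.2331]
eef_rot: [[0.299, 0.954, -0.002], [0.954, -0.299, 0.001], [0.0, -0.002, -1.0]]
wrist_force: [-3.7, 1.7, -1.7]
opening: 0.26
clock: 7.68
ee_pos: [0.5623, -0.2204, 0.2332]
eef_rot: [[0.299, 0.954, -0.001], [0.954, -0.299, 0.001], [0.0, -0.001, -1.0]]
wrist_force: [-2.6, 1.6, -1.6]
opening: 0.263
[-3.04854584  0.40152375  1.99127019] [0.37504013 0.93160524 0.03068733]
```

View pics/w5.png

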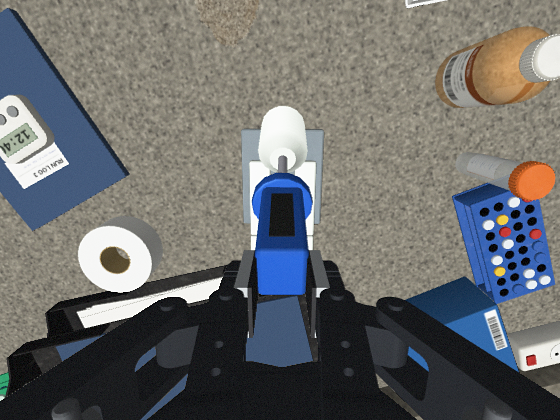

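```bash
cat > tilt.py <<'E'
from h import *
def prof(out=True):
    o=get_obs();R=np.array(o["eef_rot"]);p=np.array(o["ee_pos"])
    im,d,K,M=grab("wrist");P=(pts(d,K,M)-p)@R; h=cv2.cvtColor(im,cv2.COLOR_RGB2HSV)
    b=(h[...,0]>100)&(h[...,0]<130)&(h[...,1]>110)&(d>0)&(abs(P[...,0])<.006)&(P[...,2]>-.08)&(P[...,2]<.09)&(abs(P[...,1])<.1)
    q=P[b]
    # handle's outer face: largest line in y,z by RANSAC
    yz=q[:,1:];rng=np.random.default_rng(0);best=None
    for _ in range(400):
        i,j=rng.choice(len(yz),2,replace=False);t=yz[j]-yz[i];L=np.hypot(*t)
        if L<.015: continue
        n=np.array([-t[1],t[0]])/L;k=abs((yz-yz[i])@n)<.0012
        if best is None or k.sum()>best.sum(): best=k
    l=yz[best];c=l.mean(0);v=np.linalg.svd(l-c)[2][0];v*=np.sign(v[1])
    print("clock",o["clock"],"face tilt deg (tip to tool -y positive)",np.degrees(np.arctan2(-v[0],v[1])).round(1),"centre yz mm",(c*1e3).round(1),"span",(np.ptp((l-c)@v)*1e3).round(1),best.sum(),len(yz))
    w=(h[...,1]<40)&(h[...,2]>150)&(d>0)&(abs(P[...,0])<.006)&(P[...,2]>.06)&(P[...,2]<.16)&(abs(P[...,1])<.14)
    print("white yz min/max",P[w][:,1:].min(0).round(3) if w.any() else None,P[w][:,1:].max(0).round(3) if w.any() else None)
    return im
E
python3 -c "from tilt import *;prof()"
```

```text
clock 7.725 face tilt deg (tip to tool -y positive) -75.3 centre yz mm [ -3.9 -42.3] span 27.8 1152 2052
white yz min/max [-0.078  0.06 ] [-0.027  0.119]
```

```bash
python3 -m jog '[0,12,0,0,0,12,0,0,0,6,0,0,0,0,0,0]'; python3 -c "from tilt import *;prof()"
```

```text
clock: 8.28
ee_pos: [0.591, -0.2295, 0.2336]
eef_rot: [[0.3, 0.954, 0.001], [0.954, -0.3, -0.0], [-0.0, 0.001, -1.0]]
wrist_force: [-1.6, 0.1, 1.5]
opening: 0.257
clock 8.275 face tilt deg (tip to tool -y positive) -66.2 centre yz mm [ -6.2 -43.1] span 27.0 997 2085
white yz min/max [-0.106  0.06 ] [-0.05   0.104]
```

```bash
python3 -m jog '[0,0,-7,0,0,5,-7,0,0,8,0,0,0,8,0,0,0,7,0,0,0,0,0,0]'; python3 -c "from tilt import *;prof()"
```

```text
clock: 9.07
ee_pos: [0.6181, -0.238, 0.2476]
eef_rot: [[0.299, 0.954, 0.001], [0.954, -0.299, -0.001], [-0.0, 0.002, -1.0]]
wrist_force: [-0.4, 0.0, 4.5]
opening: 0.261
clock 9.075 face tilt deg (tip to tool -y positive) 30.1 centre yz mm [-27.8 -29.2] span 63.2 971 2116
white yz min/max [-0.119  0.06 ] [-0.061  0.095]
```

```bash
python3 -m jog '[0,0,0,0,0,0,0,0,0,0,0,0,0,-12,0,0,0,-20,-15,0,0,-20,-20,0,0,-10,-20,0,0,0,0,0]' 10 120; python3 -c "
from tilt import *
save('w6',prof());o=get_obs();print(np.round(o['q'],1),o['wrist_force'])"
```

```text
clock: 10.12
ee_pos: [0.5581, -0.2192, 0.3043]
eef_rot: [[0.3, 0.954, 0.003], [0.954, -0.3, -0.002], [-0.0, 0.004, -1.0]]
wrist_force: [-0.2, -0.9, -1.4]
opening: 0.236
clock 10.125 face tilt deg (tip to tool -y positive) -64.2 centre yz mm [ -7.4 -43.1] span 26.9 957 2086
white yz min/max [-0.103  0.06 ] [-0.049  0.108]
[ -27.8   21.3   84.9    0.    73.8 -100.3] [ 1.19141506  1.17779527 -1.54985842]
```

View pics/w6.png

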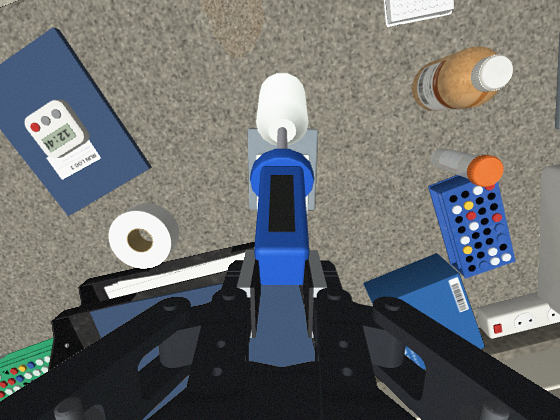

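The brush is tilted about 26° in the jaws, its tip towards the robot. The column leans about 30 to 33°, so this is inside the 11.5° allowance. Next I turn the tool and carry the brush to above the mouth.

```bash
python3 -m jog '[0,0,0,10,0,0,0,10,0,0,0,10,0,0,0,10,0,0,0,10,0,0,0,10,0,0,0,10,0,0,0,9,-3.8,-20,-2,0,-3.8,-35,-2,0,-3.8,-35,-2,0,-3.8,-35,-2,0,-3.8,-35,-2,0,-3.8,-35,0,0,-3.8,-35,0,0,-4,-33,0,0,-4,-25,0,0,-3.8,-11,0,0]'; python3 -m jog '[0,0,0,0,0,0,0,0]'; python3 - <<'E'
from tilt import *
prof()
im,d,K,M=grab("wrist"); np.savez("w7.npz",im=im,d=d,K=K,M=M); 
s,_,_,_=grab("scene");c=cv2.resize(s[95:215,175:315],(490,420),interpolation=cv2.INTER_CUBIC)
cv2.imwrite("pics/w7.png",np.hstack([im[:,140:450],c])[...,::-1])
E
```

```text
clock: 12.42
ee_pos: [0.5528, 0.0842, 0.312]
eef_rot: [[0.994, -0.108, -0.001], [-0.108, -0.994, 0.0], [-0.001, -0.0, -1.0]]
wrist_force: [0.2, 0.1, -0.7]
opening: 0.238
clock: 12.68
ee_pos: [0.5533, 0.0818, 0.3124]
eef_rot: [[0.994, -0.112, -0.0], [-0.112, -0.994, -0.0], [-0.0, 0.0, -1.0]]
wrist_force: [0.5, -0.7, -0.7]
opening: 0.233
clock 12.675 face tilt deg (tip to tool -y positive) -64.2 centre yz mm [ -6.4 -43.2] span 26.5 961 2089
white yz min/max [-0.139  0.06 ] [-0.048  0.16 ]
```

View pics/w7.png

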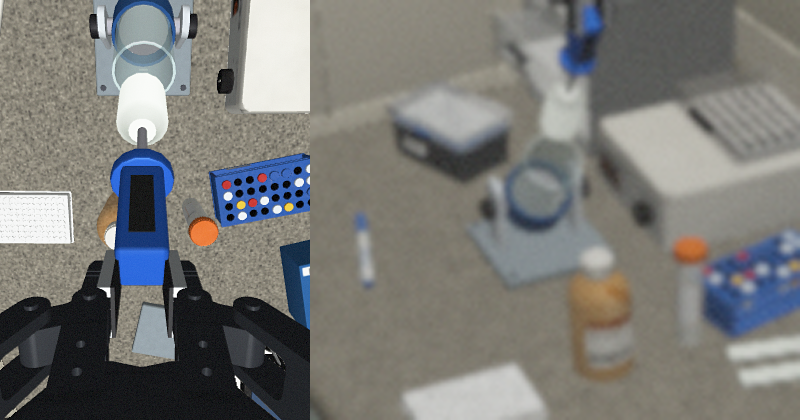

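```bash
python3 - <<'E'
from h import *
W=np.load("w7.npz");K,M=W["K"],W["M"]
for z in(.141,.144,.147):
    print(z,ray(285,68,K,M,z), ray(253,68,K,M,z)[:2],ray(317,68,K,M,z)[:2])
p=np.array([.5533,.0818,.3124]);u=np.array([-.112,-.994,0])
tip=p-u*.0873-np.array([0,0,.1242]);print("tip",tip)
for a in(30,32,34):
    a=np.radians(a);c=u*np.sin(a)+np.array([0,0,np.cos(a)]);m=ray(285,68,K,M,.06+.1*np.cos(a));w=tip-m
    print("mouth",m.round(4),"axial",w@c,"x(upper wall)",w@(-u*np.cos(a)+np.array([0,0,np.sin(a)])),"lateral toolx",w@np.array([.994,-.112,0]),"horiz offset to stand",((m-[.572,.2394,0])@u))
E
```

```text
0.141 [0.56899206 0.19312991 0.141     ] [0.53762423 0.1966629 ] [0.60036008 0.1895969 ]
0.144 [0.56892252 0.19279146 0.144     ] [0.53782813 0.19629365] [0.60001709 0.18928925]
0.147 [0.56885298 0.192453   0.147     ] [0.53803203 0.1959244 ] [0.59967411 0.18898159]
tip [0.5630776 0.1685762 0.1882   ]
mouth [0.5689 0.1925 0.1466] axial 0.04823745114205527 x(upper wall) -0.0003547969625488599 lateral toolx -0.0030706565519458893 horiz offset to stand 0.04697217724621948
mouth [0.5689 0.1927 0.1448] axial 0.0498543157009895 x(upper wall) 0.002106609335229978 lateral toolx -0.0030893624432415663 horiz offset to stand 0.04676590974096884
mouth [0.5689 0.1929 0.1429] axial 0.05144844251896338 x(upper wall) 0.0047274399056731016 lateral toolx -0.003109143424649895 horiz offset to stand 0.046547787352572076
```

```bash
python3 -m jog '[3,-5.1,8.6,0,0,-5.1,8.6,0,0,-5.1,8.6,0,0,-5.1,8.6,0,0,-5.1,8.6,0,0,-5.1,8.6,0,0,-5.1,8.6,0,0,-5.1,8.6,0,0,-5.1,8.6,0,0,-5.1,8.6,0,0,0,0,0]'; python3 - <<'E'
from h import *
o=get_obs();print(o["wrist_force"]);im,d,K,M=grab("wrist"); s,_,_,_=grab("scene");c=cv2.resize(s[95:215,175:315],(490,420),interpolation=cv2.INTER_CUBIC)
cv2.imwrite("pics/w8.png",np.hstack([im[:,140:450],c])[...,::-1]);print(get_obs()["wrist_force"])
E
```

```text
clock: 14.2
ee_pos: [0.5618, 0.133, 0.2258]
eef_rot: [[0.994, -0.112, -0.001], [-0.112, -0.994, -0.0], [-0.001, 0.0, -1.0]]
wrist_force: [0.5, -0.7, -0.3]
opening: 0.234
[ 0.48906382 -0.73679405 -0.25523189]
[ 0.03799245  0.28067368 -0.92602379]
```

View pics/w8.png

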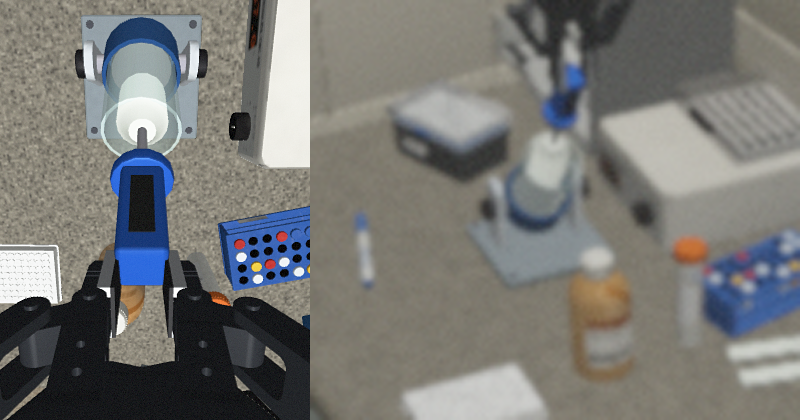

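Tip is about 50 mm inside, centred, with no contact. Feeling for the piston.

```bash
python3 -m jog '[0,-5.1,8.6,0,0,-5.1,8.6,0]'; for i in 1; do python3 -m jog '[0,-2,3.4,0,0,-2,3.4,0,0,0,0,0]'; done; python3 -m jog '[0,-2,3.4,0,0,-1,1.7,0,0,0,0,0]'
```

```text
clock: 14.55
ee_pos: [0.5632, 0.1431, 0.2088]
eef_rot: [[0.994, -0.112, 0.0], [-0.112, -0.994, 0.0], [0.0, -0.0, -1.0]]
wrist_force: [-0.6, -0.4, -1.0]
opening: 0.238
clock: 14.92
ee_pos: [0.5636, 0.1469, 0.2023]
eef_rot: [[0.994, -0.112, -0.0], [-0.112, -0.994, 0.0], [-0.0, -0.0, -1.0]]
wrist_force: [-0.1, 0.2, -1.2]
opening: 0.236
clock: 15.3
ee_pos: [0.5639, 0.1498, 0.1973]
eef_rot: [[0.994, -0.112, -0.0], [-0.112, -0.994, 0.0], [-0.0, -0.0, -1.0]]
wrist_force: [0.1, 0.3, -1.2]
opening: 0.24
```

```bash
python3 -m jog '[0,-2,3.4,0,0,0,0,0]';python3 -m jog '[0,-1.5,2.6,0,0,0,0,0]'
```

```text
clock: 15.55
ee_pos: [0.5641, 0.1518, 0.1938]
eef_rot: [[0.994, -0.112, -0.0], [-0.112, -0.994, -0.0], [-0.0, 0.0, -1.0]]
wrist_force: [0.4, 0.1, -0.1]
opening: 0.238
clock: 15.8
ee_pos: [0.5645, 0.1532, 0.1915]
eef_rot: [[0.994, -0.112, 0.0], [-0.112, -0.994, -0.0], [0.0, 0.0, -1.0]]
wrist_force: [-0.2, -1.8, 2.7]
opening: 0.237
```

```bash
python3 -m jog '[0,-1.5,2.6,0,0,0,0,0]'
```

```text
clock: 16.05
ee_pos: [0.5647, 0.1546, 0.189]
eef_rot: [[0.994, -0.112, 0.001], [-0.112, -0.994, -0.0], [0.001, 0.0, -1.0]]
wrist_force: [-1.4, -4.3, 5.9]
opening: 0.234
```

About 8 N on the piston. I'll ease off slightly, hold, then press sideways along the jaw axis against the wall and draw up.

```bash
python3 -m jog '[0,0.8,-1.3,0,0,0,0,0,0,0,0,0,0,0,0,0]'; python3 -m jog '[0,3.6,-6,0,5,2,-3.4,0,5,2,-3.4,0,5,2,-3.4,0,0,0,0,0]'
```

```text
clock: 16.55
ee_pos: [0.5644, 0.154, 0.1901]
eef_rot: [[0.994, -0.112, 0.0], [-0.112, -0.994, 0.0], [0.0, -0.0, -1.0]]
wrist_force: [-0.1, -3.3, 4.5]
opening: 0.24
clock: 17.18
ee_pos: [0.5782, 0.1424, 0.2062]
eef_rot: [[0.994, -0.112, -0.001], [-0.112, -0.994, -0.0], [-0.001, 0.0, -1.0]]
wrist_force: [-2.7, -0.9, -0.2]
opening: 0.234
```

```bash
python3 -m jog '[2,2.5,-4.3,0,2,2.5,-4.3,0,0,2.5,-4.3,0,0,2.5,-4.3,0]'; python3 -m jog '[0,2.5,-4.3,0,0,2.5,-4.3,0,0,2.5,-4.3,0]'
```

```text
clock: 17.68
ee_pos: [0.5808, 0.1322, 0.2236]
eef_rot: [[0.994, -0.112, -0.001], [-0.112, -0.994, 0.0], [-0.001, 0.0, -1.0]]
wrist_force: [-2.8, 0.5, -3.7]
opening: 0.235
clock: 18.05
ee_pos: [0.5804, 0.1247, 0.2369]
eef_rot: [[0.994, -0.112, 0.001], [-0.112, -0.994, 0.0], [0.001, -0.0, -1.0]]
wrist_force: [-2.7, -0.0, -2.0]
opening: 0.233
```

```bash
python3 -m jog '[1,2.5,-4.3,0,0,0,0,0,0,0,0,0]'; python3 -m jog '[-10,0,0,0,-10,-5,8.5,0,0,-5,8.5,0,0,-5,8.5,0,0,-5,8.5,0,0,-4,6.8,0,0,0,0,0]';  python3 -m jog '[0,-2.5,4.3,0,0,0,0,0]'
```

```text
clock: 18.42
ee_pos: [0.5811, 0.1222, 0.2409]
eef_rot: [[0.994, -0.112, 0.0], [-0.112, -0.994, -0.0], [0.0, -0.0, -1.0]]
wrist_force: [-3.9, -1.1, 0.8]
opening: 0.236
clock: 19.3
ee_pos: [0.5637, 0.1486, 0.1992]
eef_rot: [[0.994, -0.112, -0.001], [-0.112, -0.994, -0.0], [-0.001, 0.0, -1.0]]
wrist_force: [-0.1, -0.6, -1.9]
opening: 0.238
clock: 19.55
ee_pos: [0.564, 0.1509, 0.1955]
eef_rot: [[0.994, -0.112, -0.0], [-0.112, -0.994, 0.0], [-0.0, -0.0, -1.0]]
wrist_force: [0.2, 0.1, -1.0]
opening: 0.24
```

Second press, hold, then the second stroke.

```bash
python3 -m jog '[0,-1.5,2.6,0,0,-1.4,2.4,0,0,0,0,0]'; python3 -m jog '[0,0,0,0,0,0,0,0,0,0,0,0]'
```

```text
clock: 19.92
ee_pos: [0.5646, 0.1536, 0.1909]
eef_rot: [[0.994, -0.112, 0.001], [-0.112, -0.994, -0.0], [0.001, 0.0, -1.0]]
wrist_force: [-0.9, -2.4, 4.0]
opening: 0.239
clock: 20.3
ee_pos: [0.5644, 0.1537, 0.1907]
eef_rot: [[0.994, -0.112, 0.0], [-0.112, -0.994, 0.0], [0.0, -0.0, -1.0]]
wrist_force: [-0.0, -2.5, 3.5]
opening: 0.237
```

```bash
python3 -m jog '[0,3.6,-6,0,6,2,-3.4,0,6,2,-3.4,0,6,2,-3.4,0,3,2.5,-4.3,0,0,2.5,-4.3,0,0,2.5,-4.3,0]'; python3 -m jog '[0,2.5,-4.3,0,0,2.5,-4.3,0,0,2.5,-4.3,0,0,2.5,-4.3,0]';  python3 -m jog '[0,2.5,-4.3,0,0,0,0,0,0,0,0,0]'
```

```text
clock: 21.18
ee_pos: [0.5828, 0.1343, 0.2197]
eef_rot: [[0.994, -0.112, -0.001], [-0.112, -0.994, -0.0], [-0.001, 0.0, -1.0]]
wrist_force: [-4.2, 0.6, -4.6]
opening: 0.239
clock: 21.68
ee_pos: [0.5824, 0.1243, 0.2374]
eef_rot: [[0.994, -0.112, 0.001], [-0.112, -0.994, 0.0], [0.001, -0.0, -1.0]]
wrist_force: [-3.1, -0.4, -2.6]
opening: 0.233
clock: 22.05
ee_pos: [0.5821, 0.1219, 0.2414]
eef_rot: [[0.994, -0.112, 0.001], [-0.112, -0.994, -0.0], [0.001, -0.0, -1.0]]
wrist_force: [-3.3, -0.6, 0.7]
opening: 0.237
```

```bash
python3 -m jog '[-10,0,0,0,-10,-5,8.5,0,0,-5,8.5,0,0,-5,8.5,0,0,-5,8.5,0,0,-4,6.8,0,0,-2.5,4.3,0,0,0,0,0]';  python3 -m jog '[0,-1.5,2.6,0,0,-1.7,2.8,0,0,0,0,0]'; python3 -m jog '[0,0,0,0,0,0,0,0,0,0,0,0]'; python3 -c "from tilt import *;save('w9',prof())"
```

```text
clock: 23.05
ee_pos: [0.565, 0.1507, 0.1958]
eef_rot: [[0.994, -0.112, -0.0], [-0.112, -0.994, 0.0], [-0.0, 0.0, -1.0]]
wrist_force: [-0.2, 0.6, -0.5]
opening: 0.241
clock: 23.42
ee_pos: [0.5656, 0.1536, 0.191]
eef_rot: [[0.994, -0.112, 0.001], [-0.112, -0.994, -0.0], [0.001, 0.0, -1.0]]
wrist_force: [-0.2, -2.0, 2.4]
opening: 0.237
clock: 23.8
ee_pos: [0.5654, 0.1537, 0.1908]
eef_rot: [[0.994, -0.112, 0.0], [-0.112, -0.994, 0.0], [0.0, -0.0, -1.0]]
wrist_force: [-0.2, -2.1, 3.9]
opening: 0.237
clock 23.8 face tilt deg (tip to tool -y positive) -64.0 centre yz mm [ -6.3 -43.2] span 26.8 957 2082
white yz min/max [-0.106  0.06 ] [-0.042  0.11 ]
```

All three presses read 5 to 8 N and both strokes about 3 to 4 N, and the tilt held. Withdrawing and going back to the rack.

```bash
python3 -m jog '[0,4,-6.8,0,0,7.6,-12.9,0,0,7.6,-12.9,0,0,7.6,-12.9,0,0,7.6,-12.9,0,0,7.6,-12.9,0,0,7.6,-12.9,0,0,7.6,-12.9,0,0,7.6,-12.9,0,0,4,-6.8,0,0,0,0,0]'; python3 -m jog '[2,17,0,0,4,36,0,0,4,36,0,0,4,36,0,0,4,36,0,0,4,36,0,0,4,36,0,0,4,36,0,0,4,34,0,0,0,0,0,0]'; python3 -m jog '[0,0,0,10.2,0,0,0,10.2,0,0,0,10.2,0,0,0,10.2,0,0,0,10.2,0,0,0,10.2,0,0,0,10.2,0,0,0,10.2,0,0,0,10.2,0,0,0,10,0,0,0,0]'
```

```text
clock: 25.22
ee_pos: [0.5578, 0.0851, 0.3079]
eef_rot: [[0.994, -0.112, 0.001], [-0.112, -0.994, 0.0], [0.001, -0.0, -1.0]]
wrist_force: [0.9, -0.4, -0.9]
opening: 0.239
clock: 26.48
ee_pos: [0.5569, -0.2221, 0.3065]
eef_rot: [[0.993, -0.115, -0.001], [-0.115, -0.993, 0.0], [-0.001, -0.0, -1.0]]
wrist_force: [-0.2, 0.3, -1.9]
opening: 0.236
clock: 27.85
ee_pos: [0.5573, -0.2191, 0.3072]
eef_rot: [[-0.311, -0.95, -0.001], [-0.95, 0.311, 0.0], [-0.0, 0.001, -1.0]]
wrist_force: [0.7, -0.7, -1.5]
opening: 0.236
```

```bash
python3 -m jog '[0,20,0,0,0,30,0,0,0,30,0,0,0,30,0,0,0,22,0,0,0,8,10,0,0,0,26,0,0,0,26,0,0,0,0,0]'; python3 -m jog '[0,0,0,0,0,0,0,0,0,-10,0,0,0,-10,0,0,0,-10,0,0,0,-10,0,0,0,-10,0,0,0,0,0,0]' 10 20; python3 -c "from tilt import *;save('w10',prof())"
```

```text
clock: 28.98
ee_pos: [0.4241, -0.1754, 0.2438]
eef_rot: [[-0.311, -0.95, -0.003], [-0.95, 0.311, 0.002], [-0.001, 0.004, -1.0]]
wrist_force: [0.5, 0.0, -0.4]
opening: 0.237
clock: 29.98
ee_pos: [0.4719, -0.1912, 0.2446]
eef_rot: [[-0.313, -0.95, -0.002], [-0.95, 0.313, 0.001], [-0.001, 0.003, -1.0]]
wrist_force: [-3.5, 1.2, -4.9]
opening: 0.235
clock 29.975 face tilt deg (tip to tool -y positive) -68.2 centre yz mm [ -6.7 -42.6] span 27.0 1042 2101
white yz min/max [-0.135  0.068] [-0.041  0.125]
```

```bash
python3 -m jog '[0,-10,0,0,0,-10,0,0,0,-10,0,0,0,0,0,0]'; python3 -c "from tilt import *;prof()"; python3 -m jog '[0,-10,0,0,0,-10,0,0,0,0,0,0]'; python3 -c "from tilt import *;save('w10',prof())"
```

```text
clock: 30.52
ee_pos: [0.4999, -0.2005, 0.245]
eef_rot: [[-0.313, -0.95, -0.002], [-0.95, 0.313, 0.001], [-0.0, 0.002, -1.0]]
wrist_force: [-6.5, 3.0, -1.0]
opening: 0.237
clock 30.525 face tilt deg (tip to tool -y positive) -75.6 centre yz mm [ -4.3 -41.5] span 28.0 1143 2019
white yz min/max [-0.127  0.076] [-0.028  0.134]
clock: 30.95
ee_pos: [0.519, -0.2068, 0.2451]
eef_rot: [[-0.313, -0.95, -0.002], [-0.95, 0.313, 0.001], [-0.0, 0.002, -1.0]]
wrist_force: [-6.0, 2.3, -1.1]
opening: 0.236
clock 30.95 face tilt deg (tip to tool -y positive) -83.8 centre yz mm [ -2.6 -40.8] span 27.3 1233 1960
white yz min/max [-0.107  0.083] [-0.014  0.137]
```

View pics/w10.png

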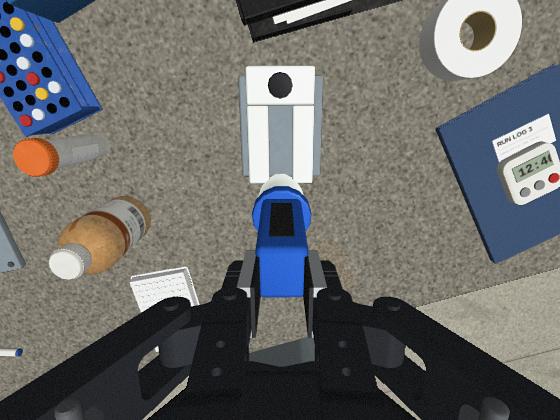

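The head is bearing centrally on the prong ends and the handle is nearly upright. Pushing on for the spring-back.

```bash
python3 -m jog '[0,-8,0,0,0,-8,0,0,0,-6,0,0,0,0,0,0]'; python3 -c "from tilt import *;prof()"; python3 -m jog '[0,20,0,0,0,30,0,0,0,0,0,0,0,0,0,0]'; python3 -c "from tilt import *;prof()"
```

```text
clock: 31.5
ee_pos: [0.5393, -0.2134, 0.2449]
eef_rot: [[-0.313, -0.95, -0.003], [-0.95, 0.313, 0.001], [-0.0, 0.003, -1.0]]
wrist_force: [-7.7, 1.8, -1.5]
opening: 0.239
clock 31.5 face tilt deg (tip to tool -y positive) 89.8 centre yz mm [ -1.2 -40.5] span 27.4 1307 1942
white yz min/max [-0.086  0.099] [-0.057  0.107]
clock: 32.05
ee_pos: [0.4939, -0.1987, 0.2461]
eef_rot: [[-0.313, -0.95, 0.003], [-0.95, 0.313, -0.001], [0.0, -0.003, -1.0]]
wrist_force: [0.2, -0.3, -0.8]
opening: 0.243
clock 32.05 face tilt deg (tip to tool -y positive) -86.5 centre yz mm [ -1.2 -40.6] span 26.6 1260 1944
white yz min/max [-0.133  0.077] [-0.01   0.136]
```

```bash
python3 -m jog '[0,10,0,0,0,0,16,0,0,0,25,0,0,0,25,0,0,0,0,0]' 10 60; python3 -c "from tilt import *;prof()"; python3 -m jog '[0,-10,0,0,0,-12,0,0,0,-10,0,0]'; python3 -m jog '[0,-12,0,0,0,-12,0,0,0,-11,0,0,0,0,0,0]'; python3 -c "
from tilt import *
save('w11',prof())"
```

```text
clock: 32.72
ee_pos: [0.4827, -0.1947, 0.1782]
eef_rot: [[-0.313, -0.95, -0.003], [-0.95, 0.313, 0.002], [-0.001, 0.003, -1.0]]
wrist_force: [0.3, 0.7, 0.6]
opening: 0.242
clock 32.725 face tilt deg (tip to tool -y positive) -86.7 centre yz mm [ -1.3 -40.6] span 26.8 1255 1940
white yz min/max [-0.031  0.077] [-0.01   0.135]
clock: 33.15
ee_pos: [0.515, -0.2056, 0.1799]
eef_rot: [[-0.313, -0.95, 0.001], [-0.95, 0.313, -0.0], [0.0, -0.001, -1.0]]
wrist_force: [-0.6, 0.7, -1.2]
opening: 0.241
clock: 33.65
ee_pos: [0.5477, -0.2163, 0.1792]
eef_rot: [[-0.313, -0.95, -0.0], [-0.95, 0.313, 0.0], [-0.0, 0.0, -1.0]]
wrist_force: [0.2, -0.1, -1.1]
opening: 0.236
clock 33.65 face tilt deg (tip to tool -y positive) -86.3 centre yz mm [ -1.  -40.6] span 27.0 1243 1943
white yz min/max [-0.131  0.077] [-0.01   0.136]
```

```bash
python3 -m jog '[0,0,4,0,0,0,3,0,0,0,0,0]' 10 20; python3 -m jog '[0,0,1.5,0,0,0,1,0,0,0,0,0]'
```

```text
clock: 34.08
ee_pos: [0.5468, -0.216, 0.1722]
eef_rot: [[-0.313, -0.95, -0.0], [-0.95, 0.313, 0.0], [-0.0, 0.001, -1.0]]
wrist_force: [0.3, 0.3, -1.5]
opening: 0.235
clock: 34.45
ee_pos: [0.5476, -0.2163, 0.1712]
eef_rot: [[-0.313, -0.95, 0.002], [-0.95, 0.313, -0.001], [0.0, -0.002, -1.0]]
wrist_force: [-0.7, 0.3, 9.2]
opening: 0.236
```

```bash
python3 -m jog '[0,0,-0.5,0,0,0,0,0,0,0,0,0,0,0,0,0,0,0,0,0,0,0,0,0]' 85; python3 -m jog '[0,0,-10,0,0,0,-25,0,0,0,-40,0,0,0,-40,0,0,0,-20,0,0,40,0,0,0,40,0,0,0,0,0,0,0,0,0,0]'; python3 - <<'E'
from h import *
T=np.load("top.npz")
for n in("wrist","top","scene"):
    im,d,K,M=grab(n);P=pts(d,K,M);h=cv2.cvtColor(im,cv2.COLOR_RGB2HSV)
    k=(h[...,0]>100)&(h[...,0]<130)&(h[...,1]>110)&(P[...,2]>.14)&(P[...,2]<.23)&(abs(P[...,0]-.553)<.05)&(abs(P[...,1]+.217)<.05)
    q=P[k]; t=q[q[:,2]>np.percentile(q[:,2],97)-.006]; print(n,"handle top",np.median(t,0),cv2.minAreaRect(t[:,:2].astype(np.float32)),len(t))
    if len(t)>100:
        c=t.mean(0);v=np.linalg.svd(t-c,full_matrices=False)[2][2];print("normal tilt",np.degrees(np.arccos(abs(v[2]))))
    if n=="wrist":
        c=q[(q[:,2]<.155)];print("collar",np.median(c,0),c.min(0),c.max(0),len(c))
    if n=="top":
        df=np.abs(im.astype(int)-T["im"]).max(-1);
        for nm,(u,v) in dict(bottle=(232,208),tube=(235,184),plate=(235,247),column=(182,198)).items(): print(nm,"max mean change",df[v-14:v+15,u-14:u+15].max(),df[v-14:v+15,u-14:u+15].mean())
print(get_obs()["clock"],get_obs()["wrist_force"])
E
```

```text
clock: 35.2
ee_pos: [0.5471, -0.2161, 0.1704]
eef_rot: [[-0.313, -0.95, -0.0], [-0.95, 0.313, 0.0], [-0.0, 0.0, -1.0]]
wrist_force: [-0.6, -0.7, -0.2]
opening: 0.991
clock: 36.33
ee_pos: [0.4716, -0.1913, 0.3063]
eef_rot: [[-0.313, -0.95, 0.001], [-0.95, 0.313, -0.001], [0.0, -0.001, -1.0]]
wrist_force: [-0.6, -0.3, 0.5]
opening: 0.997
wrist handle top [ 0.55181551 -0.21858886  0.21116515] ((0.5517632365226746, -0.2184419184923172), (0.023881835862994194, 0.027074703946709633), 71.79511260986328) 1087
normal tilt 0.3021012876855584
collar [ 0.54870912 -0.21082398  0.15013812] [ 0.53348907 -0.23679502  0.14731194] [ 0.56620643 -0.2000042   0.15191006] 184Traceback (most recent call last):
  File "<stdin>", line 6, in <module>
    return _quantile_unchecked(
        a, q, axis, out, overwrite_input, method, keepdims, weights)
    return _ureduce(a,
                    func=_quantile_ureduce_func,
    ...<5 lines>...
                    overwrite_input=overwrite_input,
                    method=method)
    r = func(a, **kwargs)
    result = _quantile(arr,
                       quantiles=q,
    ...<2 lines>...
                       out=out,
                       weights=wgt)
    slices_having_nans = np.isnan(arr[-1, ...])
                                  ~~~^^^^^^^^^
IndexError: index -1 is out of bounds for axis 0 with size 0
```

```bash
python3 -c "
from cell import *
print(finish_job())"
```

```text
the job is handed in; nothing more can be done
None
```

I scrubbed the column with two strokes and three presses, hung the brush back in its fork, and handed the job in at about 36 s of robot time. `finish_job` gave no verdict, so what follows is from my own measurements.

- **Tilting the brush:** the moves cannot tilt the tool. With a light 20 N grip I pushed the bristle head against the fork's prong ends, so the brush pivoted about 26° in the jaws, then gripped at 120 N to hold it. I pushed it back upright the same way before hanging it.
- **Presses on the piston:** the wrist force read roughly 8 N easing to 6 N on the first press, about 5 N on the second and 4 to 5 N on the third. The piston lies roughly 87 mm below the mouth.
- **Strokes up:** sideways force on the wall was roughly 3 to 4 N on both, drawn up to about 30 mm inside the mouth.
- **Final check:** the wrist camera shows the brush hanging about where it started, within 1 to 2 mm, with its top at 211 mm and 0.3° off upright. The gripper is open and clear.

**Less certain:**
- **Alignment with the column:** I estimated the column's tilt at 30 to 33°, so the brush was probably 4 to 7° out of line. The limit is 11.5°, and I had no direct check of that angle.
- **Grip:** the handle slipped about 15 mm off-centre in the pads while tilting, but its angle held through the scrubbing and it came back when I straightened the brush.
- **Bottle, tube and plate:** the final check failed because its script crashed: no handle pixels were found in the top view, probably hidden by the arm. The wrist forces showed no sign of touching them.
- **Last close-up before lowering:** it was refused because the 12-picture limit was reached, so I went by the force readings and depth measurements instead.

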